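# Stack the keyed noodle-cutter spacers on their shaft

## Robot

A 6-joint arm with a two-finger parallel gripper is mounted at the origin on the work surface. World frame = base frame: x ahead of the robot, y to its left, z up, the work surface at z = 0. Lengths are in m, angles in degrees, forces in N, time in s.
With the tool pointing down it reaches from about 0.4 to 0.825 m from the base axis. Payload 7 kg.
Tool frame: the origin (TCP) lies on the centre line of the jaws, within the pads' length; the fingertips stand 25 mm ahead of it and the grasp point (between the pads) lies 6 mm ahead of it; x points along the fingers, z is the direction in which the jaws open and shut, and the axes are right-handed (so a half turn about x gives the same grasp; the last joint's range is limited). The gripper opens to 88 mm and grips with 3 to 60 N. Pads are 19 mm wide; open, the fingers measure 130 mm over their backs; the gripper's body (78 mm by 193 mm) begins 47 mm behind the grasp point.
Start: joints at [-58.493, 20.546, 0.682, 0, -70.136, -16.507], TCP at [0.175, -0.652, 0.252] pointing down, gripper open.
Joint ranges: [-176.03, 176.03], [-82.01, 121.73], [-58.28, 71.71], [-173.87, 95.51], [-174.79, -0.11], [-173.66, 173.66]. Speed limits (degrees/s): [136.94, 136.94, 172.46, 180, 180, 180].

## Interface

Orientations are given as [roll, pitch, yaw] about the fixed x, y, z axes, in that order (R = Rz(yaw) Ry(pitch) Rx(roll)).
In Python, from plant import ctrl gives the robot as it stands. The module is installed in compiled form; this text tells all that it offers.
- The arm moves only by the tool send_rows, never from a script. Its argument "deltas" is a list of rows, each an object of numbers: "dx", "dy", "dz": the shift along the tool's x, y, z in mm; "ax", "ay", "az": the turn, a rotation vector about the tool's x, y, z in units of 5 degrees (1.0 is 5 degrees); "fingers": the opening, from 0 (shut) to 1 (fully open). A call has 1 to 12 rows; each row shifts and turns the commanded pose from where the row before left it, along the tool's axes as they then stand; what a row does not reach is not made up. A row lasts 1/8 s, in which the tool goes at most 62.5 mm and 10.7 degrees, less where a joint would pass 70% of its speed; a pose out of reach is approached as far as the arm can. A call with a gripper value outside its range is refused whole. The fingers move at their own pace and stop on an object; the grip force is fixed at half the most. Time passes only in rows, so rows that do not move let the fingers close. It gives the time, the measured TCP pose, the force and the opening at its end, in the units of the state.
- ctrl.get_obs(): the state, without advancing time (a new reading comes with each control period).
- ctrl.snapshot(name): name is "scene" or "top" or "wrist"; returns a dict with "image" (480x640x3 uint8, blue, green, red), "fx", "fy", "cx", "cy" (pixels), "R" (3x3) and "t" (3): a world point X has camera coordinates R X + t; the wrist camera has in their place "hand_eye" (4x4, takes a point from camera to tool coordinates, whose origin is the TCP and whose axes are the tool frame's). Camera axes: x right, y down, z forward; pixel columns grow to the right and rows downward; lengths in m; the calibration is good to about 2 mm. A picture is of the moment at which its call begins: read the wrist's pose just before it. There is no depth.
- ctrl.close_job(): hands the job in, once; it reports no verdict.
The state is a dict: "clock": time; "joint_pos": joint angles; "qvel": joint speeds; "tau": joint torques, N m; "tool_pos": TCP position; "orientation": TCP orientation; "force": force on the tool from outside, world axes, zero at the start; "moment": the same for the moment, N m; "opening": finger opening in m.
Only numpy, scipy, OpenCV 4.12 (cv2) and the standard library are available. Lean on these libraries where they do the work, as an engineer would, in place of code of your own. Each camera call takes 0.05 s, during which the arm holds its last target.

## Task

The noodle cutter is being put back together after washing: put the blue D-bore spacer on the upright D-shaped shaft, turned so that its flat matches the shaft's flat, and let it drop fully home on the shoulder; then put the white D-bore spacer on top of it the same way. Let go of both, and leave the green round-bore spacer where it lies.

Things in the scene. Friction and masses are not known exactly. Their poses are not given: they have to be found in the camera images.
- blue_mid (a point): Blue plastic ring spacer, 56 mm outer diameter, 24 mm high, 55 g, flat on the table. Through-bore D-shaped: 44 mm round with a flat 6 mm from the axis. Point: on the axis, half-way up (12 mm). z up; x points from the axis at the flat, where the ring is thick and has a white dot on top. Grip across the outside, any direction.
- white_mid (a point): White plastic ring spacer, 56 mm outer diameter, 24 mm high, 55 g, flat on the table. Through-bore D-shaped: 44 mm round with a flat 6 mm from the axis. Point: on the axis, half-way up (12 mm). z up; x points from the axis at the flat, where the ring is thick and has a black dot on top. Grip across the outside, any direction.
- green_mid (a point): Green spacer of the same outside size, with a plain round bore and no flat; the wrong part, a bystander. The point is on its axis, half-way up.
- seat (a point): Fixed upright D-shaft. Point: on its axis, on the shoulder where spacers rest, 30 mm above the table. Shaft rises 58 mm above it: 35 mm diameter, flat 3 mm from axis, top 12 mm tapered. z up; x points out through the flat (yellow dot on the foot). Spacer fits with its x the same way, play 3 mm and 10 deg, slides down freely. Shoulder 52 mm wide, 18 mm high; round foot 120 mm wide, 12 mm thick.
Mind the look-alikes: they are no part of the job. There is more than one size of the part that bears blue_mid; the job needs the larger. Of the things like the part that bears seat, leave any that is turquoise; of the rest the smaller one is meant.

How it is judged:
By the outcome, as a careful person would: the job done as asked, in the order asked, and still so for the second after the job is handed in, with the robot touching nothing.
It also fails if it takes over 54 s, if anything falls off the work surface, if the arm or the gripper's body presses on something with over 40 N, if the wrist force passes 120 N, or if a joint passes its speed limit or range.

## Working session

There is one attempt and no reset: what is moved stays moved. The work goes in short steps, Python scripts to look and compute and a tool call to move; the robot and the scene stay as the last step left them, time stands still between calls to the robot, and variables do not carry over. Pictures are saved under pics/ and viewed, and the job is handed in when it is done.

Besides the shell and the picture viewer there is one more tool, called as name([rows], argument=value, ...), one row to a line, values as JSON. send_rows: Moves the arm, as the interface text tells. Its arguments: {"type":"object","properties":{"deltas":{"type":"array","items":{"type":"object","properties":{"dx":{"type":"number"},"dy":{"type":"number"},"dz":{"type":"number"},"ax":{"type":"number"},"ay":{"type":"number"},"az":{"type":"number"},"fingers":{"type":"number"}}}}},"required":["deltas"]}

```bash
mkdir -p pics
python3 - <<'E'
from plant import ctrl
import cv2,pickle
o=ctrl.get_obs();print(o)
for n in ["scene","top"]:
    s=ctrl.snapshot(n);cv2.imwrite(f"pics/{n}0.png",s["image"]);pickle.dump(s,open(f"{n}0.pkl","wb"));print(n,{k:v for k,v in s.items() if k!="image"})
E
```

```text
{'clock': 0.0, 'joint_pos': array([-5.84929404e+01,  2.05924260e+01,  6.33093659e-01, -1.94494380e-02,
       -7.01357937e+01, -1.65070364e+01]), 'qvel': array([ 0.01404918, -0.01566214, -0.03633432, -0.00198463, -0.00884918,
       -0.04929954]), 'tau': array([ 1.08209399e-03, -5.82713950e+01,  2.93052542e+01,  6.99670315e+00,
        6.77254808e-03, -2.28512208e-04]), 'tool_pos': array([ 0.17456025, -0.65157053,  0.25060841]), 'orientation': array([  5.62874094,  89.90313223, 110.62214013]), 'force': array([ 0.10469824, -0.62953415,  0.3091745 ]), 'moment': array([-0.0254485 , -0.00610723, -0.04598004]), 'opening': 0.08781731227176719}
scene {'fx': 443.25171949703446, 'fy': 443.25171949703446, 'cx': 321.89610963627814, 'cy': 240.63099176525816, 'R': array([[-0.27798265,  0.96041366, -0.01820046],
       [ 0.59454611,  0.1571421 , -0.78855645],
       [-0.75448033, -0.23002603, -0.61469298]]), 't': array([ 0.17447646, -0.30628725,  1.21413554])}
top {'fx': 586.456185360293, 'fy': 586.456185360293, 'cx': 326.8609773425557, 'cy': 238.3227578143504, 'R': array([[ 6.21790455e-04, -9.99528931e-01,  3.06843549e-02],
       [-9.89621487e-01, -5.02430941e-03, -1.43610822e-01],
       [ 1.43697339e-01, -3.02766011e-02, -9.89158431e-01]]), 't': array([-0.01513958,  0.59663347,  0.79933651])}
```

View pics/scene0.png

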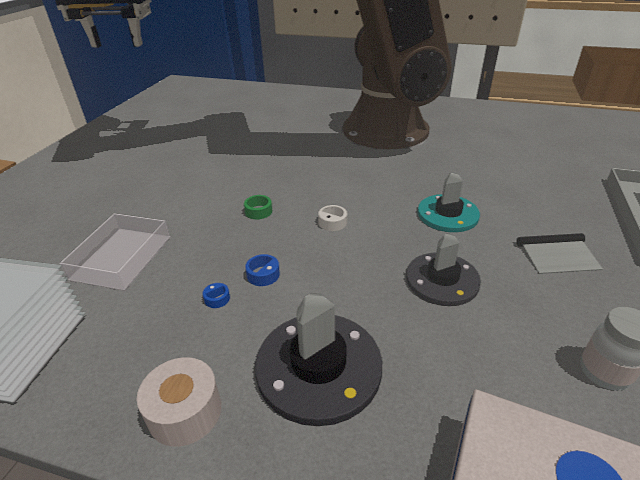

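View pics/top0.png

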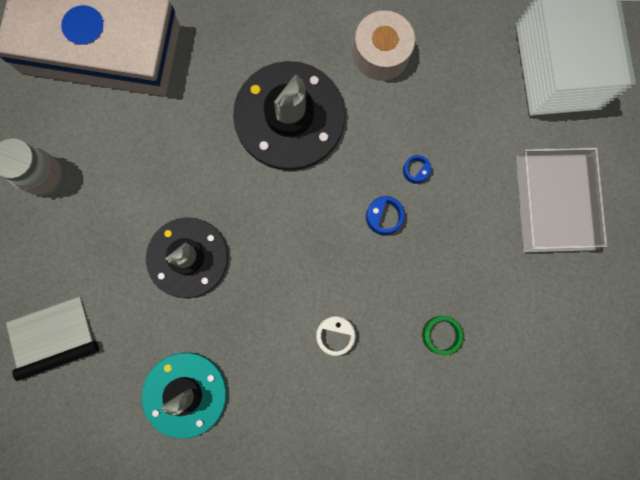

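The top view shows the target shaft (smaller black foot) at about (187,257) with its yellow dot at (168,234). The larger blue ring is at (386,215), the white ring at (336,336) and green at (443,335). The small blue ring at (418,169), the big black shaft and the turquoise shaft are decoys.

```bash
cat > h.py <<'E'
import numpy as np,cv2
from scipy.spatial.transform import Rotation as Rn
def wristRt(s,o):
    T=np.eye(4);T[:3,:3]=Rn.from_euler('xyz',o["orientation"],degrees=True).as_matrix();T[:3,3]=o["tool_pos"]
    M=np.linalg.inv(T@s["hand_eye"]);return M[:3,:3],M[:3,3]
def cast(s,px,z,R=None,t=None):
    R=s["R"] if R is None else R;t=s["t"] if t is None else t
    px=np.atleast_2d(px).astype(float);d=np.c_[(px[:,0]-s["cx"])/s["fx"],(px[:,1]-s["cy"])/s["fy"],np.ones(len(px))]@R
    c=-R.T@t;return c+d*((z-c[2])/d[:,2])[:,None]
def proj(s,X,R=None,t=None):
    R=s["R"] if R is None else R;t=s["t"] if t is None else t
    c=np.atleast_2d(X)@R.T+t;return np.c_[c[:,0]/c[:,2]*s["fx"]+s["cx"],c[:,1]/c[:,2]*s["fy"]+s["cy"]]
E
python3 - <<'E'
import pickle,cv2,numpy as np
from h import *
for n,boxes in [("top",dict(blue=(355,185,420,250),white=(305,305,370,370),green=(410,305,475,370),foot=(135,205,240,305))),("scene",dict(blue=(235,240,290,295),white=(308,195,358,240),green=(235,185,282,225),foot=(395,225,490,310)))]:
    s=pickle.load(open(n+"0.pkl","rb"));im=s["image"];hsv=cv2.cvtColor(im,cv2.COLOR_BGR2HSV)
    for k,(a,b,c,d) in boxes.items():
        h=hsv[b:d,a:c].astype(int);H,S,V=h[...,0],h[...,1],h[...,2]
        m={"blue":(abs(H-115)<15)&(S>120),"white":(V>120)&(S<60),"green":(abs(H-65)<18)&(S>100),"foot":V<62}[k].astype(np.uint8)*255
        if k=="foot": print(n,"V foot",V[10:60:10,20:80:10].tolist() if 0 else np.percentile(V,[5,30,50,70,90]))
        cs,_=cv2.findContours(m,cv2.RETR_EXTERNAL,cv2.CHAIN_APPROX_NONE);cc=max(cs,key=cv2.contourArea)
        hull=cv2.convexHull(cc)[:,0]+[a,b]
        e=cv2.fitEllipse(hull) 
        z=.012
        P=cast(s,hull,z)[:,:2]
        (cx,cy),r=cv2.minEnclosingCircle(P.astype(np.float32))
        print(n,k,np.round(e[0],1),np.round(e[1],1),"enc",round(cx,4),round(cy,4),round(r,4),"ellc",np.round(cast(s,e[0],z),4))
    s0=im[100:400,100:480] if n=="top" else im[170:320,220:500]
    cv2.imwrite(f"pics/{n}crop.png",cv2.resize(s0,None,fx=2 if n=="top" else 2.8,fy=2 if n=="top" else 2.8,interpolation=cv2.INTER_CUBIC))
E
```

```text
top blue [384.9 215. ] [38.  38.9] enc 0.6373 -0.1015 0.0299 ellc [[ 0.6371 -0.1018  0.012 ]]
top white [333.9 334.5] [41.6 43. ] enc 0.461 -0.0235 0.0327 ellc [[ 0.4597 -0.0247  0.012 ]]
top green [442.6 335. ] [38.7 41.3] enc 0.4592 -0.1838 0.0302 ellc [[ 0.459 -0.184  0.012]]
top V foot [ 32.   61.  105.  113.3 117. ]
top foot [188.3 257.8] [79.4 82.9] enc 0.5719 0.1899 0.0614 ellc [[0.5712 0.1898 0.012 ]]
scene blue [262.4 269.7] [32.  35.5] enc 0.6376 -0.0997 0.0401 ellc [[ 0.6401 -0.1006  0.012 ]]
scene white [336. 223.] [34.9 48.6] enc 0.471 -0.0122 0.0616 ellc [[ 0.478  -0.0149  0.012 ]]
scene green [257.6 206.6] [24.7 29.5] enc 0.4614 -0.1833 0.044 ellc [[ 0.4634 -0.1831  0.012 ]]
scene V foot [ 44.  75. 113. 116. 120.]
scene foot [441.6 271. ] [27.6 44. ] enc 0.5627 0.1886 0.0377 ellc [[0.5658 0.1894 0.012 ]]
```

View pics/topcrop.png

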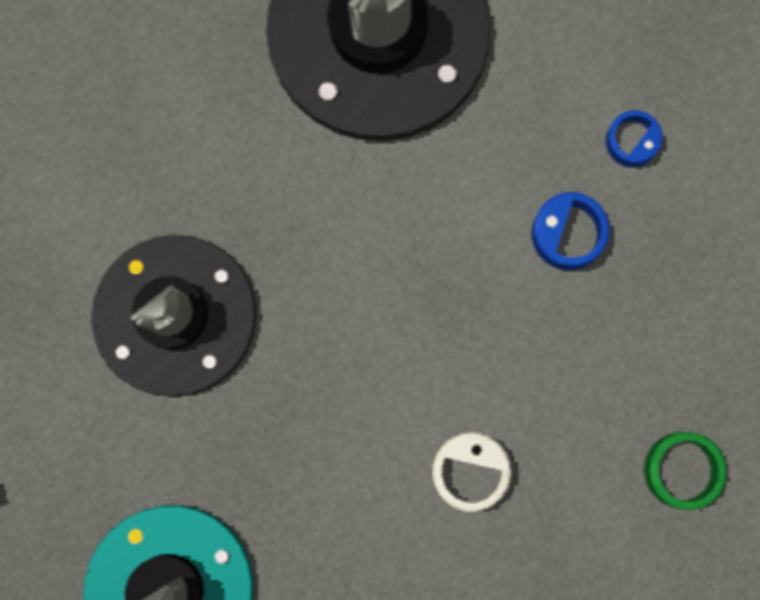

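View pics/scenecrop.png

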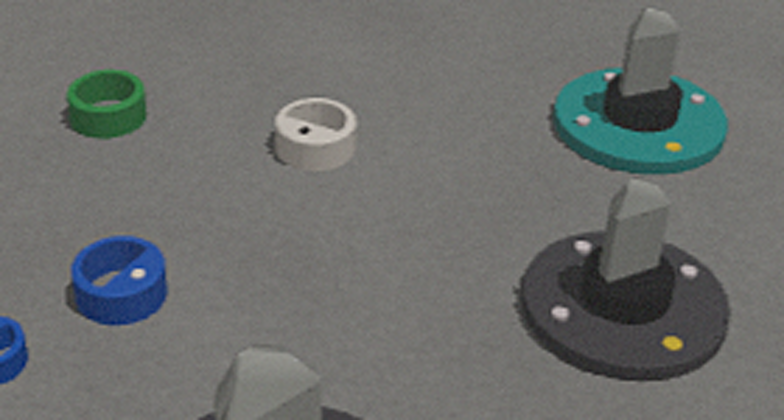

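```bash
cat > m.py <<'E'
import pickle,cv2,numpy as np
from h import *
def blobs(im,box,cond,amin=4,amax=200):
    a,b,c,d=box;h=cv2.cvtColor(im[b:d,a:c],cv2.COLOR_BGR2HSV).astype(int)
    m=cond(h[...,0],h[...,1],h[...,2]).astype(np.uint8)
    n,l,st,ce=cv2.connectedComponentsWithStats(m)
    return [(ce[i]+[a,b],st[i,4]) for i in range(1,n) if amin<=st[i,4]<=amax]
E
python3 - <<'E'
from m import *
W=lambda H,S,V:(V>150)&(S<50)
Y=lambda H,S,V:(abs(H-24)<8)&(S>120)&(V>120)
for n,fb,bb,wb in [("top",(145,215,230,300),(365,195,408,238),(316,316,357,357)),("scene",(400,230,482,302),(245,255,282,285),(318,205,348,222))]:
    s=pickle.load(open(n+"0.pkl","rb"));im=s["image"]
    for nm,f,z,box in [("foot dots",W,.012,fb),("yellow",Y,.012,fb),("bluedot",lambda H,S,V:(S<100)&(V>150),.024,bb),("wdot",lambda H,S,V:V<60,.024,wb)]:
        for p,A in blobs(im,box,f,3,60): print(n,nm,np.round(p,1),A,np.round(cast(s,p,z)[0,:2],4))
    # top-face outlines
    for nm,f,box in [("blue",lambda H,S,V:(abs(H-115)<15)&(S>120),bb),("white",lambda H,S,V:(V>125)&(S<70),(wb[0]-4,wb[1]-6,wb[2]+8,wb[3]+15)),("smallblue",lambda H,S,V:(abs(H-115)<15)&(S>120),(400,150,436,188) if n=="top" else (200,280,234,310))]:
        a,b,c,d=box;h=cv2.cvtColor(im[b:d,a:c],cv2.COLOR_BGR2HSV).astype(int)
        m=f(h[...,0],h[...,1],h[...,2]).astype(np.uint8)
        cc=max(cv2.findContours(m,0,cv2.CHAIN_APPROX_NONE)[0],key=cv2.contourArea)
        P=cast(s,cv2.convexHull(cc)[:,0]+[a,b],.024)[:,:2].astype(np.float32)
        print(n,nm,"z24",cv2.minEnclosingCircle(P),cv2.fitEllipse(P))
E
```

```text
top foot dots [210.2 237.6] 32 [0.6014 0.1586]
top foot dots [177.3 255.5] 31 [0.5746 0.2059]
top foot dots [181.1 261.6] 10 [0.5655 0.2001]
top foot dots [160.6 275.5] 33 [0.5449 0.2291]
top foot dots [204.2 280.4] 35 [0.5379 0.1654]
top yellow [167.4 233.1] 46 [0.6078 0.2218]
top bluedot [375.5 210.2] 28 [ 0.642  -0.0862]
top wdot [337.9 324.3] 9 [ 0.4744 -0.03  ]
top wdot [323.6 335.8] 20 [ 0.4581 -0.0094]
top wdot [356. 332.] 3 [ 0.4635 -0.0561]
top wdot [356.  340.5] 4 [ 0.4514 -0.056 ]
top wdot [326.  344.7] 3 [ 0.4456 -0.0129]
top wdot [353.4 347. ] 7 [ 0.4422 -0.0522]
top blue z24 ((0.6350740194320679, -0.09992772340774536), 0.029507974162697792) ((0.6349895596504211, -0.10023605078458786), (0.056279025971889496, 0.058956049382686615), 54.3629150390625)
top white z24 ((0.45882344245910645, -0.02633175067603588), 0.02971620485186577) ((0.4588105082511902, -0.025661947205662727), (0.057019468396902084, 0.05798621103167534), 71.52629852294922)
top smallblue z24 ((0.706065833568573, -0.14889085292816162), 0.022213974967598915) ((0.7058358788490295, -0.14929792284965515), (0.04068
[... 219 characters left out ...]
59.9 292. ] 28 [0.6087 0.2206]
scene bluedot [269.1 267.3] 16 [ 0.6439 -0.0858]
scene wdot [328.3 216.3] 3 [ 0.477  -0.0304]
scene blue z24 ((0.6503840684890747, -0.0944201871752739), 0.03875570744276047) ((0.6506890058517456, -0.09490189701318741), (0.05763723701238632, 0.08075707405805588), 117.70761108398438)
scene white z24 ((0.47856441140174866, -0.02208632603287697), 0.04432014748454094) ((0.47713950276374817, -0.02252187952399254), (0.06026150658726692, 0.09184721857309341), 104.7181167602539)
scene smallblue z24 ((0.7249108552932739, -0.14196494221687317), 0.02804632857441902) ((0.7247012257575989, -0.14199180901050568), (0.04118304327130318, 0.05725344642996788), 123.81995391845703)
```

```bash
cat > plan.py <<'E'
import sys
from plant import ctrl
from h import *
def plan(x,y,z,jaw):
    o=ctrl.get_obs();R=Rn.from_euler('xyz',o["orientation"],degrees=True).as_matrix()
    p=o["tool_pos"];d=R.T@(np.array([x,y,z])-p)*1000
    j0=np.degrees(np.arctan2(R[1,2],R[0,2]))
    dj=(jaw-j0+90)%180-90
    zt=np.array([np.cos(np.radians(j0+dj)),np.sin(np.radians(j0+dj)),0]);xt=np.array([0,0,-1.])
    Rd=np.c_[xt,np.cross(zt,xt),zt]
    rv=np.degrees((Rn.from_matrix(R.T@Rd)).as_rotvec())/5
    d2=Rd.T@(np.array([x,y,z])-p)*1000
    print("t",round(o["clock"],2),"p",np.round(p,4),"jaw0",round(j0,1),"j",np.round(o["joint_pos"],1),"open",round(o["opening"],4),"F",np.round(o["force"],1))
    print("d(before turn)",np.round(d,1),"turn units",np.round(rv,2),"d(if turned first)",np.round(d2,1))
if __name__=="__main__": plan(*map(float,sys.argv[1:5]))
E
python3 - <<'E'
from plan import *
plan(.636,-.1,.25,55)
s=ctrl.snapshot("wrist");print(np.round(s["hand_eye"],4),s["fx"],s["cx"],s["cy"])
E
```

```text
t 0.1 p [ 0.1746 -0.6516  0.2507] jaw0 105.0 j [-58.5  20.6   0.6  -0.  -70.1 -16.5] open 0.0876 F [ 0.2 -0.1  0.5]
d(before turn) [   1.2 -588.4  413.5] turn units [10.    0.01 -0.01] d(if turned first) [ 7.000e-01 -6.160e+01  7.165e+02]
[[-6.000e-04 -2.950e-01  9.555e-01 -1.335e-01]
 [ 3.000e-04 -9.555e-01 -2.950e-01  8.010e-02]
 [ 1.000e+00  1.000e-04  7.000e-04 -3.000e-04]
 [ 0.000e+00  0.000e+00  0.000e+00  1.000e+00]] 385.5478390399104 318.69660677608 242.24932403346563
```

send_rows([
  {"dy": -20,"dz": 14},
  {"dy": -42,"dz": 29.5},
  {"dy": -42,"dz": 29.5},
  {"dy": -42,"dz": 29.5},
  {"dy": -42,"dz": 29.5},
  {"dy": -42,"dz": 29.5},
  {"dy": -42,"dz": 29.5},
  {"dy": -42,"dz": 29.5},
  {"dy": -42,"dz": 29.5},
  {"dy": -42,"dz": 29.5},
  {"dy": -42,"dz": 29.5},
  {"dy": -42,"dz": 29.5},
])

```text
validation failed for argument at $.de...
```

send_rows([
  {"dy": -42,"dz": 29.5},
  {"dy": -42,"dz": 29.5},
  {"dy": -22,"dz": 16},
  {},
])

```text
validation failed for argument at $.de...
```

```bash
cat > look.py <<'E'
import sys,pickle
from plan import *
n=sys.argv[1];o=ctrl.get_obs();s=ctrl.snapshot("wrist");s["R"],s["t"]=wristRt(s,o)
pickle.dump(s,open(n+".pkl","wb"));cv2.imwrite(f"pics/{n}.png",s["image"])
E
python3 look.py w1; python3 plan.py .636 -.1 .12 105
```

```text
t 0.2 p [ 0.1746 -0.6518  0.251 ] jaw0 105.0 j [-58.5  20.6   0.7  -0.  -70.1 -16.5] open 0.0875 F [-0.1  0.6  0.1]
d(before turn) [ 131.3 -588.5  413.5] turn units [-0.    0.01 -0.  ] d(if turned first) [ 131.  -588.5  413.5]
```

View pics/w1.png

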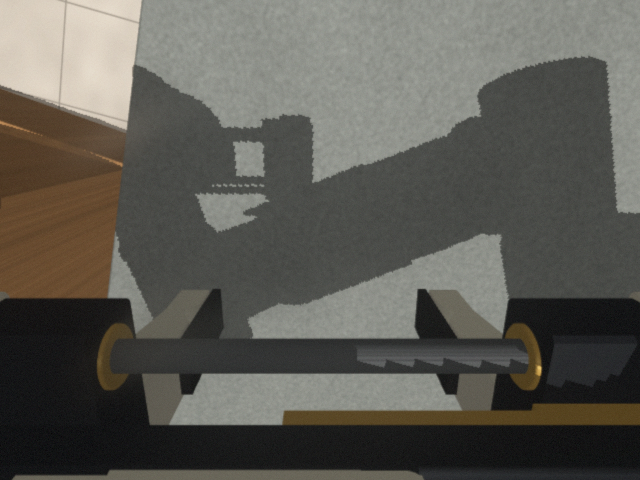

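send_rows([
  {"dx": 0,"dy": -20,"dz": 14,"ax": 0,"ay": 0,"az": 0,"fingers": 1},
  {"dx": 0,"dy": -42,"dz": 29.5,"ax": 0,"ay": 0,"az": 0,"fingers": 1},
  {"dx": 0,"dy": -42,"dz": 29.5,"ax": 0,"ay": 0,"az": 0,"fingers": 1},
  {"dx": 0,"dy": -42,"dz": 29.5,"ax": 0,"ay": 0,"az": 0,"fingers": 1},
  {"dx": 0,"dy": -42,"dz": 29.5,"ax": 0,"ay": 0,"az": 0,"fingers": 1},
  {"dx": 0,"dy": -42,"dz": 29.5,"ax": 0,"ay": 0,"az": 0,"fingers": 1},
  {"dx": 0,"dy": -42,"dz": 29.5,"ax": 0,"ay": 0,"az": 0,"fingers": 1},
  {"dx": 0,"dy": -42,"dz": 29.5,"ax": 0,"ay": 0,"az": 0,"fingers": 1},
  {"dx": 0,"dy": -42,"dz": 29.5,"ax": 0,"ay": 0,"az": 0,"fingers": 1},
  {"dx": 0,"dy": -42,"dz": 29.5,"ax": 0,"ay": 0,"az": 0,"fingers": 1},
  {"dx": 0,"dy": -42,"dz": 29.5,"ax": 0,"ay": 0,"az": 0,"fingers": 1},
  {"dx": 0,"dy": -42,"dz": 29.5,"ax": 0,"ay": 0,"az": 0,"fingers": 1},
])

```text
clock: 1.7
tool_pos: [0.5533, -0.198, 0.2518]
orientation: [-92.7, 90.0, 12.3]
force: [1.0, -0.0, 0.7]
opening: 0.0875
```

send_rows([
  {"dx": 0,"dy": -42,"dz": 29.5,"ax": 0,"ay": 0,"az": 0,"fingers": 1},
  {"dx": 0,"dy": -42,"dz": 29.5,"ax": 0,"ay": 0,"az": 0,"fingers": 1},
  {"dx": 0,"dy": -22,"dz": 16,"ax": 0,"ay": 0,"az": 0,"fingers": 1},
  {"dx": 0,"dy": 0,"dz": 0,"ax": 0,"ay": 0,"az": 0,"fingers": 1},
])

```text
clock: 2.2
tool_pos: [0.6361, -0.0984, 0.251]
orientation: [70.5, 90.0, 175.6]
force: [-0.6, 0.2, 1.0]
opening: 0.0878
```

```bash
python3 look.py w2; python3 plan.py .636 -.1 .12 105
```

```text
t 2.25 p [ 0.6354 -0.0994  0.2512] jaw0 105.1 j [  8.5  17.6  -3.6  -0.  -68.8 -83.4] open 0.0873 F [-0.6 -0.3  0.4]
d(before turn) [131.2  -0.5  -0.7] turn units [ 0.02  0.   -0.01] d(if turned first) [131.2  -0.4  -0.7]
```

View pics/w2.png

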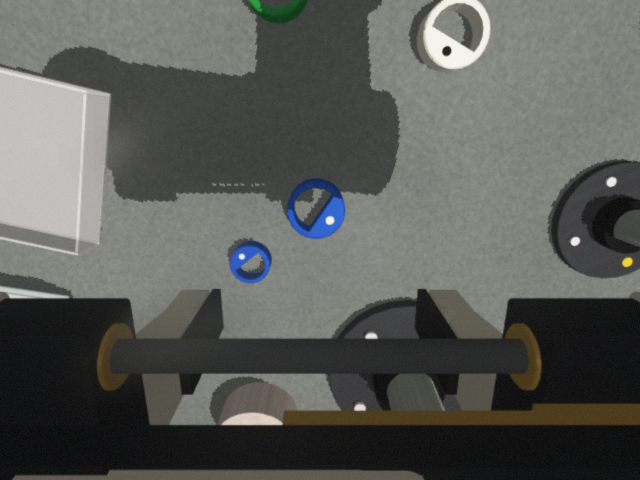

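The wrist picture shows the large blue ring at (316,208) with its dot at (330,220), the small one at (250,262), white at (455,35) and the target foot at about (610,218).

```bash
cat > ring.py <<'E'
from m import *
def ring(s,seed,kind,half=45,z=.024):
    x,y=seed;a,b=max(0,x-half),max(0,y-half);im=s["image"][b:y+half,a:x+half]
    h=cv2.cvtColor(im,cv2.COLOR_BGR2HSV).astype(int);H,S,V=h[...,0],h[...,1],h[...,2]
    # dot
    m=((abs(H-115)<15)&(S>100)&(V>50)) if kind=="blue" else ((V>125)&(S<60))
    m=m.astype(np.uint8)
    cc=max(cv2.findContours(m,0,cv2.CHAIN_APPROX_NONE)[0],key=cv2.contourArea)
    hull=cv2.convexHull(cc)[:,0]+[a,b]
    P24=cast(s,hull,.024)[:,:2];P0=cast(s,hull,0)[:,:2]
    cen24=cv2.minEnclosingCircle(P24.astype(np.float32))
    inside=np.zeros_like(m);cv2.drawContours(inside,[cv2.convexHull(cc)],-1,1,-1);inside=cv2.erode(inside,np.ones((3,3),np.uint8))
    dm=(((S<100)&(V>140)) if kind=="blue" else (V<70))&(inside>0)
    n,l,st,ce=cv2.connectedComponentsWithStats(dm.astype(np.uint8))
    dots=[(np.round(ce[i]+[a,b],1),st[i,4],np.round(cast(s,ce[i]+[a,b],z)[0,:2],4)) for i in range(1,n) if st[i,4]>=4]
    # centre estimate: silhouette = union of top/bottom discs; least squares of hull against known support function
    from scipy.optimize import least_squares
    c=-s["R"].T@s["t"]
    def res(q):
        th=np.linspace(0,2*np.pi,240)
        pts=[proj(s,np.c_[q[0]+.028*np.cos(th),q[1]+.028*np.sin(th),np.full(240,zz)]) for zz in (0.,.024)]
        hh=cv2.convexHull(np.vstack(pts).astype(np.float32))
        return np.array([cv2.pointPolygonTest(hh,(float(u)+0.,float(v)),True)-0.5 for u,v in hull])
    return cen24,dots,hull,(a,b),m
E
python3 - <<'E'
from ring import *
s=pickle.load(open("w2.pkl","rb"))
c,d,hull,_,m=ring(s,(316,208),"blue")
print(c,d);r=c[0]
for q in d: v=q[2]-np.array(r);print(np.degrees(np.arctan2(v[1],v[0])),np.linalg.norm(v))
a,b=266,163
cv2.imwrite("pics/w2c.png",cv2.resize(s["image"][163:258,266:366],None,fx=6,fy=6,interpolation=cv2.INTER_CUBIC))
print("ring centre .024 top .635,-.100 px",proj(s,[[.635,-.1,.024]]))
# foot dots cross-check
for nm,f in (("w",lambda H,S,V:(V>150)&(S<50)),("y",lambda H,S,V:(abs(H-24)<8)&(S>120)&(V>120))):
    for p,A in blobs(s["image"],(550,160,640,280),f,5,150): print(nm,p,A,cast(s,p,.012)[0,:2])
E
```

```text
((0.634711742401123, -0.10229905694723129), 0.029471566900610924) [(array([329.6, 220. ]), np.int32(63), array([ 0.6418, -0.086 ]))]
66.4963757988071 0.01777365052984688
ring centre .024 top .635,-.100 px [[317.38407652 209.63345403]]
w [611.21794872 181.55128205] 78 [0.53680278 0.16710238]
w [574.86363636 240.86363636] 66 [0.60064184 0.16015489]
y [627.03448276 261.54022989] 87 [0.60693322 0.2219278 ]
```

View pics/w2c.png

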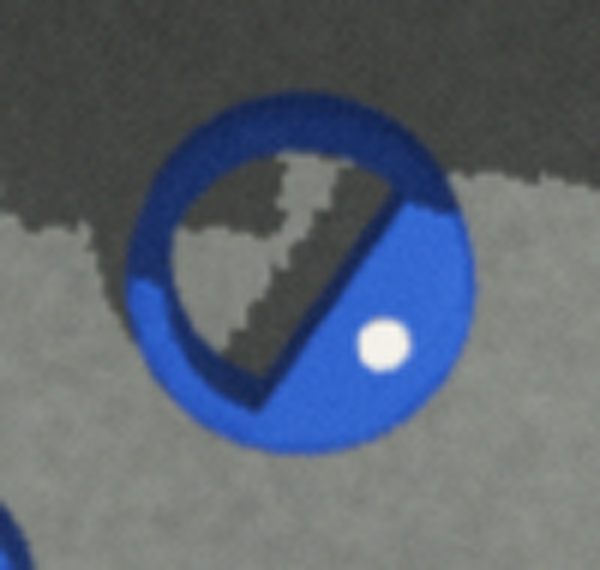

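```bash
python3 - <<'E'
from ring import *
s=pickle.load(open("w2.pkl","rb"))
P=cast(s,[[333.5,196.8],[309.7,231]],.024)[:,:2];d=P[1]-P[0];print(P,np.linalg.norm(d));
n=np.array([-d[1],d[0]])/np.linalg.norm(d)
n=n if n@[.3,.9]>0 else -n
print("ang",np.degrees(np.arctan2(n[1],n[0])),"centre",P.mean(0)-.006*n)
E
python3 plan.py .635 -.1 .029 105
```

```text
[[ 0.61909629 -0.08853095]
 [ 0.65734404 -0.10168986]] 0.04044807506948366
ang 71.01452699925785 centre [ 0.63626819 -0.10078401]
t 2.25 p [ 0.6354 -0.0994  0.2512] jaw0 105.1 j [  8.5  17.6  -3.6  -0.  -68.8 -83.4] open 0.0873 F [-0.6 -0.3  0.4]
d(before turn) [222.2   0.4  -0.5] turn units [ 0.02  0.   -0.01] d(if turned first) [222.2   0.6  -0.4]
```

send_rows([
  {"dx": 30,"dy": 0,"dz": -1.5,"ax": 0,"ay": 0,"az": 0,"fingers": 1},
  {"dx": 45,"dy": 0,"dz": 0,"ax": 0,"ay": 0,"az": 0,"fingers": 1},
  {"dx": 45,"dy": 0,"dz": 0,"ax": 0,"ay": 0,"az": 0,"fingers": 1},
  {"dx": 45,"dy": 0,"dz": 0,"ax": 0,"ay": 0,"az": 0,"fingers": 1},
  {"dx": 30,"dy": 0,"dz": 0,"ax": 0,"ay": 0,"az": 0,"fingers": 1},
  {"dx": 15,"dy": 0,"dz": 0,"ax": 0,"ay": 0,"az": 0,"fingers": 1},
  {"dx": 8,"dy": 0,"dz": 0,"ax": 0,"ay": 0,"az": 0,"fingers": 1},
  {"dx": 4,"dy": 0,"dz": 0,"ax": 0,"ay": 0,"az": 0,"fingers": 1},
  {"dx": 0,"dy": 0,"dz": 0,"ax": 0,"ay": 0,"az": 0,"fingers": 1},
])

```text
clock: 3.38
tool_pos: [0.6364, -0.1019, 0.0303]
orientation: [-100.3, 89.9, 4.7]
force: [0.0, 0.2, -0.2]
opening: 0.0876
```

```bash
python3 plan.py .6355 -.101 .029 105; python3 look.py w3
```

```text
t 3.38 p [ 0.6364 -0.1019  0.0303] jaw0 105.0 j [  8.2  29.7 -17.2   0.  -43.1 -83.2] open 0.0876 F [ 0.   0.2 -0.2]
d(before turn) [1.3 0.7 1.1] turn units [-0.   -0.    0.01] d(if turned first) [1.3 0.7 1.1]
```

View pics/w3.png

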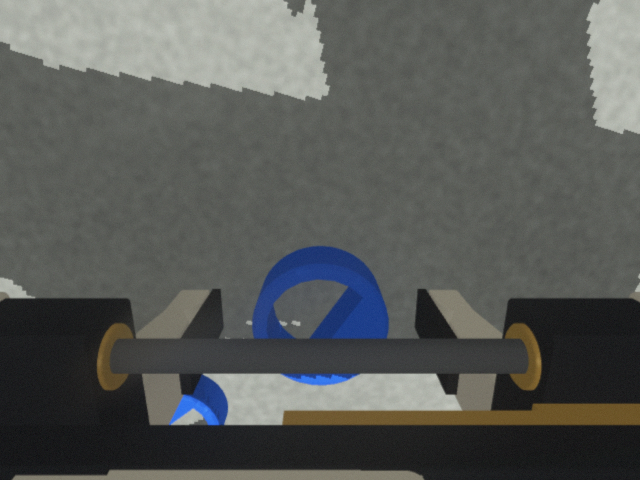

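Run:
```python
from m import *
s=pickle.load(open("w3.pkl","rb"))
print(cast(s,[[320,247],[320,384],[253,312],[388,312]],.024)[:,:2])
for c in [(.6364,-.1019),(.6355,-.101)]:
  th=np.linspace(0,6.28,13);print(np.ptp(proj(s,np.c_[c[0]+.028*np.cos(th),c[1]+.028*np.sin(th),0*th+.024]),axis=0),proj(s,[[*c,.024]]))
```

```text
[[ 0.60253125 -0.11068001]
 [ 0.66205895 -0.09464686]
 [ 0.63601339 -0.12954727]
 [ 0.62196547 -0.07713988]]
[134.49525812 118.26867544] [[319.18958047 328.65565363]]
[134.65758346 118.55317615] [[321.89756068 327.26680054]]
```

send_rows([
  {"dx": 1,"dy": 0,"dz": 0,"ax": 0,"ay": 0,"az": 0,"fingers": 0},
  {"dx": 0,"dy": 0,"dz": 0,"ax": 0,"ay": 0,"az": 0,"fingers": 0},
  {"dx": 0,"dy": 0,"dz": 0,"ax": 0,"ay": 0,"az": 0,"fingers": 0},
  {"dx": 0,"dy": 0,"dz": 0,"ax": 0,"ay": 0,"az": 0,"fingers": 0},
  {"dx": 0,"dy": 0,"dz": 0,"ax": 0,"ay": 0,"az": 0,"fingers": 0},
])

```text
clock: 4.05
tool_pos: [0.6361, -0.1018, 0.0287]
orientation: [-96.0, 90.0, 9.0]
force: [-0.1, 0.7, 1.3]
opening: 0.0549
```

Blue is gripped (opening 0.055). I'll lift it, turn it and carry it over the shaft.

send_rows([
  {"dx": -10,"dy": 0,"dz": 0,"ax": 0,"ay": 0,"az": 0,"fingers": 0},
  {"dx": -30,"dy": 0,"dz": 0,"ax": 0,"ay": 0,"az": 0,"fingers": 0},
  {"dx": -40,"dy": 0,"dz": 0,"ax": 0,"ay": 0,"az": 0,"fingers": 0},
  {"dx": -40,"dy": 0,"dz": 0,"ax": 0,"ay": 0,"az": 0,"fingers": 0},
  {"dx": -20,"dy": 0,"dz": 0,"ax": 0,"ay": 0,"az": 0,"fingers": 0},
  {"dx": 0,"dy": 0,"dz": 0,"ax": 0,"ay": 0,"az": 0,"fingers": 0},
])

```text
clock: 4.8
tool_pos: [0.637, -0.1018, 0.1712]
orientation: [-101.1, 89.8, 3.9]
force: [-0.4, 0.5, -0.2]
opening: 0.0556
```

```bash
python3 plan.py .5724 .1933 .17 73; python3 look.py w4
```

```text
t 4.8 p [ 0.637  -0.1018  0.1712] jaw0 105.0 j [  8.2  21.   -9.7   0.  -59.1 -83.2] open 0.0556 F [-0.4  0.5 -0.2]
d(before turn) [  1.  -14.  301.8] turn units [6.4  0.   0.05] d(if turned first) [  1.2 148.1 263.3]
```

View pics/w4.png

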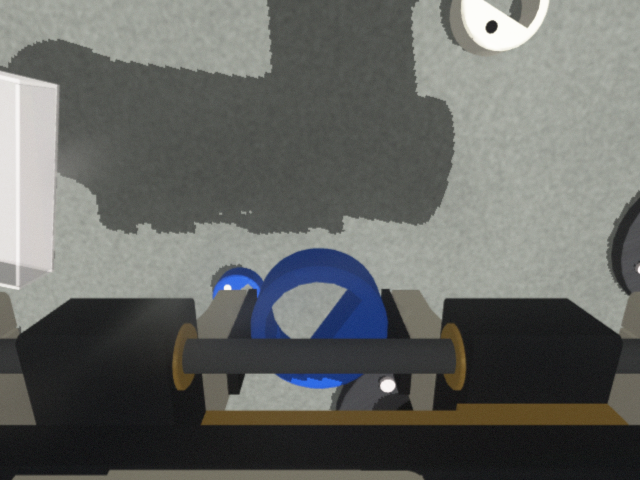

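The ring is held, with its top rim centred near (320,328) and the flat's top edge running from about (350,289) to (312,338).

Run:
```python
import cv2
im=cv2.imread("pics/w4.png")[240:395,240:400]
g=cv2.convertScaleAbs(im,alpha=2.2);cv2.imwrite("pics/w4c.png",cv2.resize(g,None,fx=3.75,fy=3.75,interpolation=cv2.INTER_CUBIC))
```

```text
(no output)
```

View pics/w4c.png

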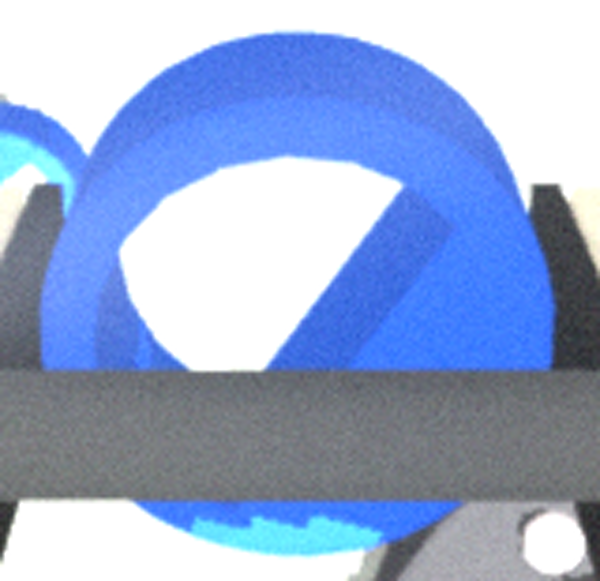

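Run:
```python
from m import *
s=pickle.load(open("w4.pkl","rb"))
for z,A in ((.1665,[[360,302.7],[332,338.7]]),(.1425,[[347.5,289.9],[311.5,338.7]])):
    P=cast(s,A,z)[:,:2];d=P[1]-P[0];n=np.array([-d[1],d[0]])/np.linalg.norm(d);n*=np.sign(n[1])
    print(np.degrees(np.arctan2(n[1],n[0])),"dist of flat from TCP",(P[0]-[.637,-.1018])@n)
    print("rim",cast(s,[[320,240+95/3.75],[320,240+553/3.75],[240+42/3.75,240+310/3.75],[240+553/3.75,240+310/3.75]],.1665)[:,:2])
    break
print(proj(s,[[.637,-.1018,.1665]]))
```

```text
71.06439205126502 dist of flat from TCP 0.006329019318654758
rim [[ 0.60970705 -0.10886613]
 [ 0.66321066 -0.09444321]
 [ 0.64056343 -0.12911471]
 [ 0.62639159 -0.07635824]]
[[319.30352311 330.71866884]]
```

send_rows([
  {"dx": 0,"dy": 0,"dz": 0,"ax": 1,"ay": 0,"az": 0,"fingers": 0},
  {"dx": 0,"dy": 0,"dz": 0,"ax": 1.6,"ay": 0,"az": 0,"fingers": 0},
  {"dx": 0,"dy": 0,"dz": 0,"ax": 1.6,"ay": 0,"az": 0,"fingers": 0},
  {"dx": 0,"dy": 0,"dz": 0,"ax": 1.4,"ay": 0,"az": 0,"fingers": 0},
  {"dx": 0,"dy": 0,"dz": 0,"ax": 0.94,"ay": 0,"az": 0,"fingers": 0},
  {"dx": 0,"dy": 0,"dz": 0,"ax": 0,"ay": 0,"az": 0,"fingers": 0},
])

```text
clock: 5.6
tool_pos: [0.6353, -0.1018, 0.1672]
orientation: [108.6, 89.9, -179.1]
force: [-0.0, 0.2, -1.3]
opening: 0.0552
```

```bash
python3 plan.py .5724 .1933 .17 72.3
```

```text
t 5.6 p [ 0.6353 -0.1018  0.1672] jaw0 72.3 j [   8.2   21.2   -9.8   -0.   -59.1 -115.9] open 0.0552 F [-0.   0.2 -1.3]
d(before turn) [ -2.7 149.5 262.1] turn units [ 0.   -0.01 -0.03] d(if turned first) [ -2.8 149.6 262.1]
```

send_rows([
  {"dx": 0,"dy": 9,"dz": 16,"ax": 0,"ay": 0,"az": 0,"fingers": 0},
  {"dx": 0,"dy": 20,"dz": 35,"ax": 0,"ay": 0,"az": 0,"fingers": 0},
  {"dx": 0,"dy": 23,"dz": 40,"ax": 0,"ay": 0,"az": 0,"fingers": 0},
  {"dx": 0,"dy": 23,"dz": 40,"ax": 0,"ay": 0,"az": 0,"fingers": 0},
  {"dx": 0,"dy": 23,"dz": 40,"ax": 0,"ay": 0,"az": 0,"fingers": 0},
  {"dx": 0,"dy": 23,"dz": 40,"ax": 0,"ay": 0,"az": 0,"fingers": 0},
  {"dx": 0,"dy": 18,"dz": 31,"ax": 0,"ay": 0,"az": 0,"fingers": 0},
  {"dx": 0,"dy": 10,"dz": 20,"ax": 0,"ay": 0,"az": 0,"fingers": 0},
  {"dx": 0,"dy": 0,"dz": 0,"ax": 0,"ay": 0,"az": 0,"fingers": 0},
])

```text
clock: 6.72
tool_pos: [0.5732, 0.1947, 0.1683]
orientation: [134.4, 90.0, -153.2]
force: [0.3, 0.2, -0.9]
opening: 0.0552
```

```bash
python3 plan.py .5724 .1933 .17 72.3; python3 look.py w5; python3 plan.py .5724 .1933 .17 72.3
python3 - <<'E'
from plant import ctrl
import cv2,pickle
for n in ["scene","top"]:
    s=ctrl.snapshot(n);cv2.imwrite(f"pics/{n}5.png",s["image"]);pickle.dump(s,open(f"{n}5.pkl","wb"))
E
python3 plan.py .5724 .1933 .17 72.3
```

```text
t 6.72 p [0.5732 0.1947 0.1683] jaw0 72.5 j [  37.2   17.8  -14.9   -0.   -57.4 -144.8] open 0.0552 F [ 0.3  0.2 -0.9]
d(before turn) [-1.7  0.4 -1.6] turn units [ 0.03 -0.   -0.  ] d(if turned first) [-1.7  0.3 -1.6]
t 6.78 p [0.5733 0.1937 0.1683] jaw0 72.4 j [  37.1   17.8  -14.9   -0.   -57.4 -144.7] open 0.0551 F [-0.9  0.  -1.1]
d(before turn) [-1.7  0.8 -0.6] turn units [ 0.02 -0.   -0.  ] d(if turned first) [-1.7  0.8 -0.6]
t 6.88 p [0.5736 0.1925 0.1684] jaw0 72.3 j [  37.    17.8  -14.9    0.   -57.4 -144.7] open 0.0555 F [ 0.2 -0.2 -1.6]
d(before turn) [-1.6  1.4  0.4] turn units [-0. -0. -0.] d(if turned first) [-1.6  1.4  0.4]
```

View pics/w5.png

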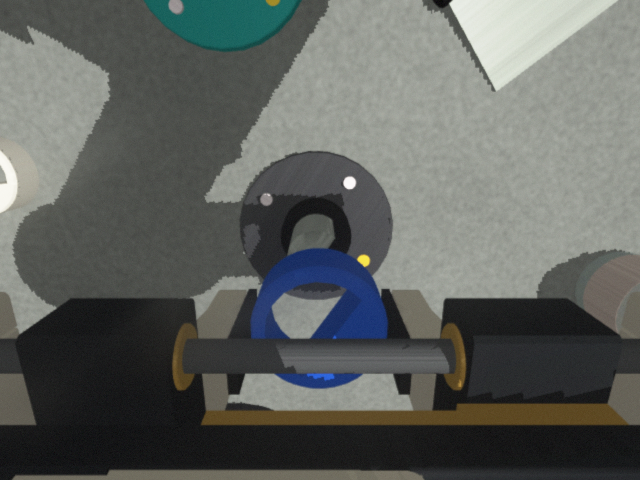

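View pics/scene5.png

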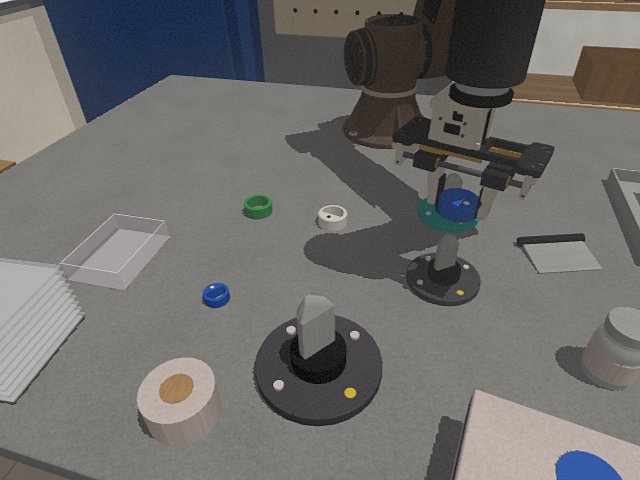

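Run:
```python
from m import *
s=pickle.load(open("w5.pkl","rb"))
pts=[]
for nm,f in (("w",lambda H,S,V:(V>125)&(S<60)),("y",lambda H,S,V:(abs(H-24)<8)&(S>120)&(V>120))):
    for p,A in blobs(s["image"],(235,150,395,285),f,30,250): print(nm,p,A,cast(s,p,.012)[0,:2])
s5=pickle.load(open("scene5.pkl","rb"))
print(proj(s5,[[.5733,.193,.146+.01],[.5733,.193,.088],[.5724,.1933,.012]]))
# foot outline in wrist: leftmost/top
print(proj(s,[[.5724,.1933,.088],[.5724,.1933,.03]]))
```

```text
w [349.28767123 182.30136986] 146 [0.54416325 0.22778289]
w [266.0952381  198.67619048] 105 [0.53707257 0.16401956]
w [246.38541667 280.41666667] 192 [0.59539439 0.12603098]
y [363.64285714 259.66071429] 112 [0.60681024 0.22153688]
[[458.49206489 200.45985826]
 [450.9368328  237.71200726]
 [443.74197719 273.97289809]]
[[316.35649349 264.31181093]
 [316.76856857 236.74087822]]
```

send_rows([
  {"dx": 20,"dy": 1.1,"dz": 0,"ax": 0,"ay": 0,"az": 0,"fingers": 0},
  {"dx": 20,"dy": 0,"dz": 0,"ax": 0,"ay": 0,"az": 0,"fingers": 0},
  {"dx": 8,"dy": 0,"dz": 0,"ax": 0,"ay": 0,"az": 0,"fingers": 0},
  {"dx": 6,"dy": 0,"dz": 0,"ax": 0,"ay": 0,"az": 0,"fingers": 0},
  {"dx": 6,"dy": 0,"dz": 0,"ax": 0,"ay": 0,"az": 0,"fingers": 0},
  {"dx": 6,"dy": 0,"dz": 0,"ax": 0,"ay": 0,"az": 0,"fingers": 0},
  {"dx": 0,"dy": 0,"dz": 0,"ax": 0,"ay": 0,"az": 0,"fingers": 0},
])

```text
clock: 7.75
tool_pos: [0.5725, 0.1933, 0.1022]
orientation: [138.3, 90.0, -149.4]
force: [1.2, 1.3, -1.4]
opening: 0.0553
```

```bash
python3 look.py w6; python3 plan.py .5722 .1931 .061 72.3
```

```text
t 7.8 p [0.5727 0.1934 0.1025] jaw0 72.3 j [  37.2   21.6  -19.1    0.   -49.3 -144.9] open 0.0554 F [ 0.2  0.1 -0.3]
d(before turn) [41.5  0.3 -0.5] turn units [ 0. -0. -0.] d(if turned first) [41.5  0.3 -0.5]
```

View pics/w6.png

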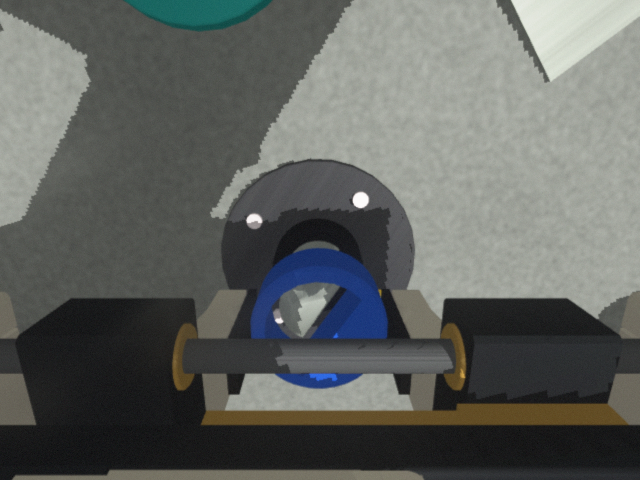

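The shaft's tip is inside the bore at about (305,312), with its flat parallel to the ring's flat and no contact force. I'll go on down.

send_rows([
  {"dx": 6,"dy": 0,"dz": 0,"ax": 0,"ay": 0,"az": 0,"fingers": 0},
  {"dx": 8,"dy": 0,"dz": 0,"ax": 0,"ay": 0,"az": 0,"fingers": 0},
  {"dx": 8,"dy": 0,"dz": 0,"ax": 0,"ay": 0,"az": 0,"fingers": 0},
  {"dx": 8,"dy": 0,"dz": 0,"ax": 0,"ay": 0,"az": 0,"fingers": 0},
  {"dx": 6,"dy": 0,"dz": 0,"ax": 0,"ay": 0,"az": 0,"fingers": 0},
  {"dx": 3,"dy": 0,"dz": 0,"ax": 0,"ay": 0,"az": 0,"fingers": 0},
  {"dx": 0,"dy": 0,"dz": 0,"ax": 0,"ay": 0,"az": 0,"fingers": 0},
])

```text
clock: 8.68
tool_pos: [0.5726, 0.1934, 0.0634]
orientation: [149.3, 90.0, -138.4]
force: [0.2, 0.3, -0.8]
opening: 0.0552
```

```bash
python3 look.py w7; python3 plan.py .5722 .1931 .06 72.3
```

```text
t 8.72 p [0.5728 0.1934 0.0636] jaw0 72.3 j [  37.2   24.3  -21.1    0.   -44.6 -144.9] open 0.0555 F [-0.  -1.1 -0.9]
d(before turn) [ 3.6  0.4 -0.5] turn units [0. 0. 0.] d(if turned first) [ 3.6  0.4 -0.5]
```

View pics/w7.png

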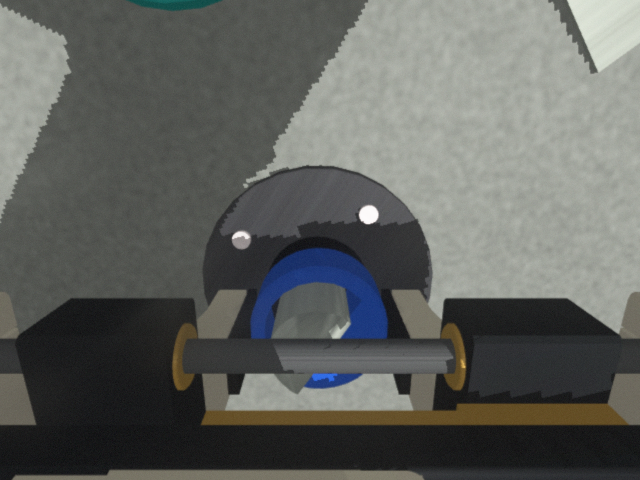

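send_rows([
  {"dx": 2,"dy": 0,"dz": 0,"ax": 0,"ay": 0,"az": 0,"fingers": 0},
  {"dx": 1.5,"dy": 0,"dz": 0,"ax": 0,"ay": 0,"az": 0,"fingers": 0},
  {"dx": 0,"dy": 0,"dz": 0,"ax": 0,"ay": 0,"az": 0,"fingers": 0},
  {"dx": 0,"dy": 0,"dz": 0,"ax": 0,"ay": 0,"az": 0,"fingers": 1},
  {"dx": 0,"dy": 0,"dz": 0,"ax": 0,"ay": 0,"az": 0,"fingers": 1},
  {"dx": 0,"dy": 0,"dz": 0,"ax": 0,"ay": 0,"az": 0,"fingers": 1},
  {"dx": 0,"dy": 0,"dz": 0,"ax": 0,"ay": 0,"az": 0,"fingers": 1},
])

```text
clock: 9.6
tool_pos: [0.5727, 0.1934, 0.0601]
orientation: [-36.7, 90.0, 35.6]
force: [0.9, -0.1, -0.9]
opening: 0.0859
```

send_rows([
  {"dx": -10,"dy": 0,"dz": 0,"ax": 0,"ay": 0,"az": 0,"fingers": 1},
  {"dx": -25,"dy": 0,"dz": 0,"ax": 0,"ay": 0,"az": 0,"fingers": 1},
  {"dx": -40,"dy": 0,"dz": 0,"ax": 0,"ay": 0,"az": 0,"fingers": 1},
  {"dx": -40,"dy": 0,"dz": 0,"ax": 0,"ay": 0,"az": 0,"fingers": 1},
  {"dx": -35,"dy": 0,"dz": 0,"ax": 0,"ay": 0,"az": 0,"fingers": 1},
  {"dx": 0,"dy": 0,"dz": 0,"ax": 0,"ay": 0,"az": 0,"fingers": 1},
])

```text
clock: 10.35
tool_pos: [0.5742, 0.1942, 0.2144]
orientation: [-42.2, 89.6, 30.1]
force: [0.3, 1.1, -0.0]
opening: 0.0875
```

```bash
python3 look.py w8
python3 - <<'E'
from plant import ctrl
import cv2,pickle
s=ctrl.snapshot("scene");pickle.dump(s,open("scene8.pkl","wb"));cv2.imwrite("pics/s8.png",cv2.resize(s["image"][170:330,380:540],None,fx=3.7,fy=3.7,interpolation=cv2.INTER_CUBIC))
E
python3 plan.py .459 -.026 .2 60
```

```text
t 10.45 p [0.5726 0.1934 0.2108] jaw0 72.3 j [  37.2   15.6  -12.    -0.   -62.4 -144.9] open 0.0875 F [-0.3  0.7 -0.8]
d(before turn) [  10.5   41.5 -243.6] turn units [2.46 0.01 0.  ] d(if turned first) [  10.8  -11.3 -246.8]
```

View pics/s8.png

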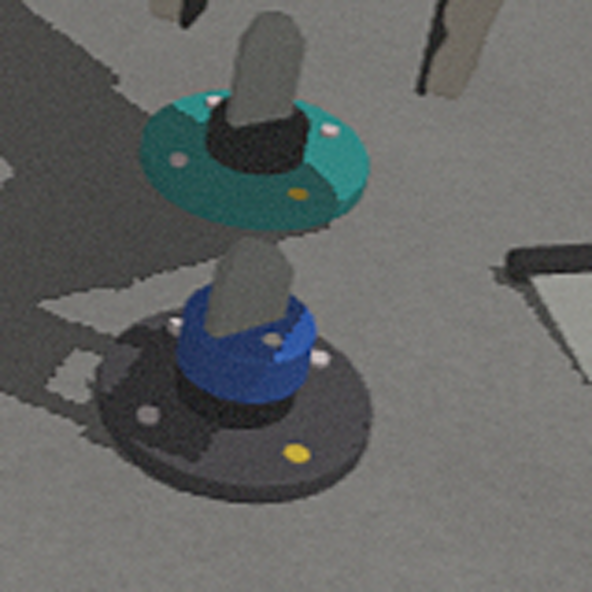

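View pics/w8.png

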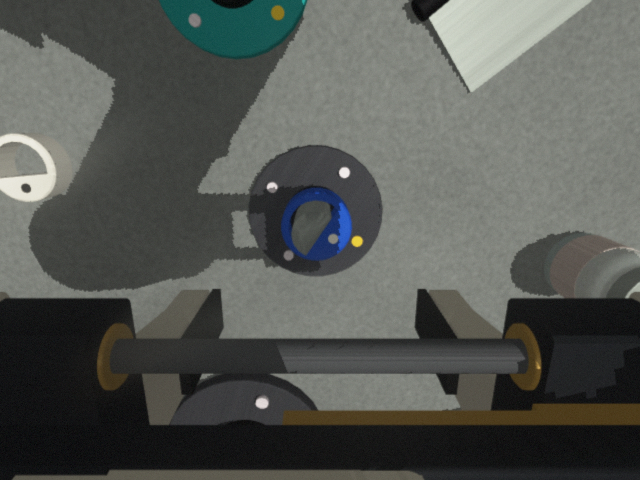

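Blue sits level on the black shoulder, its dot on the yellow-dot side. Next is the white ring.

send_rows([
  {"dx": 0,"dy": 0,"dz": 0,"ax": 1.23,"ay": 0,"az": 0,"fingers": 1},
  {"dx": 0,"dy": 0,"dz": 0,"ax": 1.23,"ay": 0,"az": 0,"fingers": 1},
  {"dx": 0,"dy": -1,"dz": -20,"ax": 0,"ay": 0,"az": 0,"fingers": 1},
  {"dx": 0,"dy": -2,"dz": -45,"ax": 0,"ay": 0,"az": 0,"fingers": 1},
  {"dx": 0,"dy": -2,"dz": -45,"ax": 0,"ay": 0,"az": 0,"fingers": 1},
  {"dx": 0,"dy": -2,"dz": -45,"ax": 0,"ay": 0,"az": 0,"fingers": 1},
  {"dx": 0,"dy": -2,"dz": -45,"ax": 0,"ay": 0,"az": 0,"fingers": 1},
  {"dx": 0,"dy": -2,"dz": -30,"ax": 0,"ay": 0,"az": 0,"fingers": 1},
  {"dx": 0,"dy": 0,"dz": -17,"ax": 0,"ay": 0,"az": 0,"fingers": 1},
  {"dx": 0,"dy": 0,"dz": 0,"ax": 0,"ay": 0,"az": 0,"fingers": 1},
])

```text
clock: 11.7
tool_pos: [0.4579, -0.0269, 0.21]
orientation: [85.5, 90.0, 145.4]
force: [-0.4, -0.4, 0.5]
opening: 0.088
```

```bash
python3 look.py w9; python3 plan.py .459 -.026 .03 60
```

```text
t 11.75 p [ 0.4586 -0.0263  0.2101] jaw0 60.0 j [  21.4    1.8  -28.9   -0.   -59.2 -141.4] open 0.0878 F [-0.3  0.4  0.2]
d(before turn) [180.1  -0.2   0.4] turn units [-0.  0.  0.] d(if turned first) [180.1  -0.2   0.4]
```

View pics/w9.png

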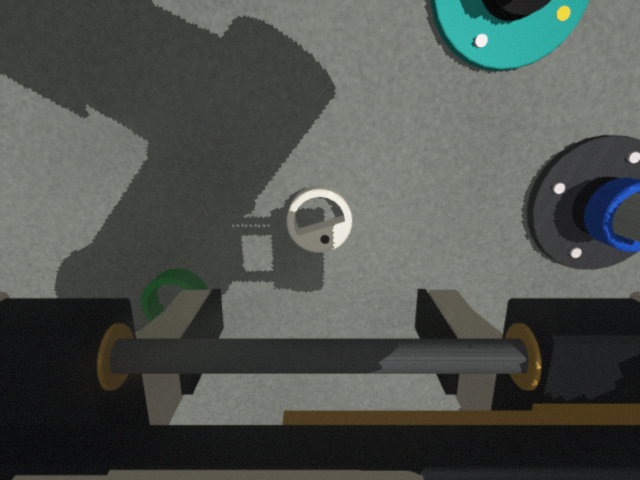

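Run:
```python
import cv2
im=cv2.imread("pics/w9.png")[180:260,280:360]
cv2.imwrite("pics/w9c.png",cv2.resize(cv2.convertScaleAbs(im,alpha=1.2),None,fx=7.5,fy=7.5,interpolation=cv2.INTER_CUBIC))
```

```text
(no output)
```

View pics/w9c.png

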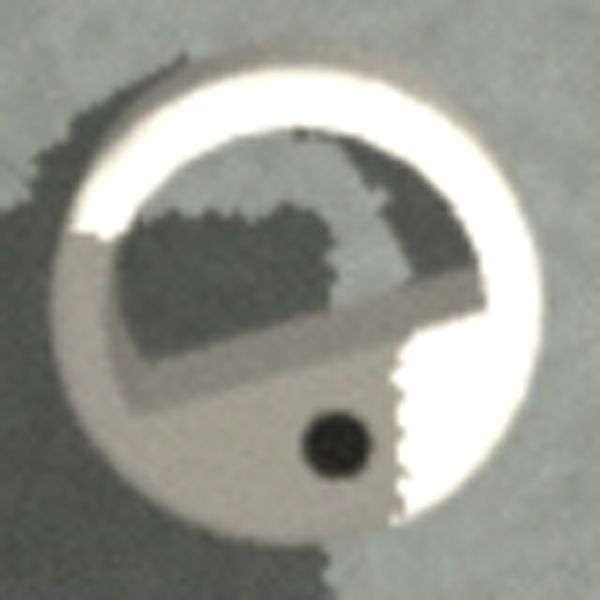

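Run:
```python
from m import *
s=pickle.load(open("w9.pkl","rb"))
q=lambda A:cast(s,np.array(A)/7.5+[280,180]-.43,.024)[:,:2]
P=q([[137,412],[487,308]]);d=P[1]-P[0];n=np.array([-d[1],d[0]])/np.linalg.norm(d);n*=np.sign(n[0])
D=q([[337,445]])[0]
print("ang",np.degrees(np.arctan2(n[1],n[0])),"chord",np.linalg.norm(d),"centre",P.mean(0)-.006*n,"dot",D)
E4=q([[50,310],[543,310],[297,68],[297,545]]);c=(E4[0]+E4[1])/2,(E4[2]+E4[3])/2;print(c,np.linalg.norm(E4[0]-E4[1]),np.linalg.norm(E4[2]-E4[3]))
for k in c: v=D-k;print(np.degrees(np.arctan2(v[1],v[0])))
```

```text
ang -12.931763232526047 chord 0.041810962292644485 centre [ 0.457763  -0.0265988] dot [ 0.47386356 -0.03038831]
(array([ 0.45766102, -0.02642448]), array([ 0.45793711, -0.02652041])) 0.05603152244449252 0.055768456125485824
-13.74696496481501
-13.650558213621675
```

send_rows([
  {"dx": 25,"dy": 0.5,"dz": 0,"ax": 0,"ay": 0,"az": 0,"fingers": 1},
  {"dx": 45,"dy": 0,"dz": 0,"ax": 0,"ay": 0,"az": 0,"fingers": 1},
  {"dx": 45,"dy": 0,"dz": 0,"ax": 0,"ay": 0,"az": 0,"fingers": 1},
  {"dx": 35,"dy": 0,"dz": 0,"ax": 0,"ay": 0,"az": 0,"fingers": 1},
  {"dx": 18,"dy": 0,"dz": 0,"ax": 0,"ay": 0,"az": 0,"fingers": 1},
  {"dx": 8,"dy": 0,"dz": 0,"ax": 0,"ay": 0,"az": 0,"fingers": 1},
  {"dx": 4,"dy": 0,"dz": 0,"ax": 0,"ay": 0,"az": 0,"fingers": 1},
  {"dx": 0,"dy": 0,"dz": 0,"ax": 0,"ay": 0,"az": 0,"fingers": 1},
])

```text
clock: 12.75
tool_pos: [0.4587, -0.0255, 0.0304]
orientation: [-44.8, 90.0, 15.3]
force: [0.9, -0.1, 0.7]
opening: 0.0875
```

```bash
python3 look.py w10; python3 plan.py .4578 -.0265 .029 60
```

```text
t 12.8 p [ 0.4588 -0.0255  0.0306] jaw0 60.0 j [  21.5   16.4  -41.4    0.   -32.2 -141.5] open 0.0879 F [-0.6 -0.1  1.3]
d(before turn) [ 1.6  0.3 -1.4] turn units [0.   0.01 0.01] d(if turned first) [ 1.6  0.3 -1.4]
```

View pics/w10.png

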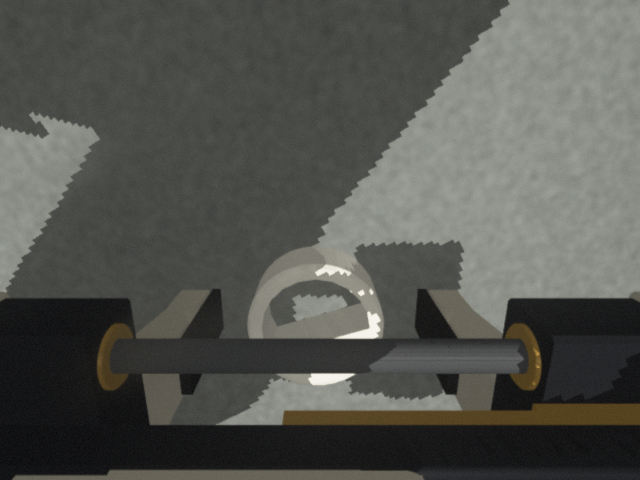

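The white ring lies between the open jaws, centred near (316,325). I'll close and lift.

send_rows([
  {"dx": 1,"dy": 0,"dz": -1,"ax": 0,"ay": 0,"az": 0,"fingers": 0},
  {"dx": 0,"dy": 0,"dz": 0,"ax": 0,"ay": 0,"az": 0,"fingers": 0},
  {"dx": 0,"dy": 0,"dz": 0,"ax": 0,"ay": 0,"az": 0,"fingers": 0},
  {"dx": 0,"dy": 0,"dz": 0,"ax": 0,"ay": 0,"az": 0,"fingers": 0},
  {"dx": 0,"dy": 0,"dz": 0,"ax": 0,"ay": 0,"az": 0,"fingers": 0},
])

```text
clock: 13.42
tool_pos: [0.4579, -0.0266, 0.0292]
orientation: [-55.8, 90.0, 4.2]
force: [-0.0, 0.2, 3.1]
opening: 0.0552
```

send_rows([
  {"dx": -10,"dy": 0,"dz": 0,"ax": 0,"ay": 0,"az": 0,"fingers": 0},
  {"dx": -30,"dy": 0,"dz": 0,"ax": 0,"ay": 0,"az": 0,"fingers": 0},
  {"dx": -40,"dy": 0,"dz": 0,"ax": 0,"ay": 0,"az": 0,"fingers": 0},
  {"dx": -40,"dy": 0,"dz": 0,"ax": 0,"ay": 0,"az": 0,"fingers": 0},
  {"dx": -30,"dy": 0,"dz": 0,"ax": 0,"ay": 0,"az": 0,"fingers": 0},
  {"dx": 0,"dy": 0,"dz": 0,"ax": 0,"ay": 0,"az": 0,"fingers": 0},
])

```text
clock: 14.18
tool_pos: [0.459, -0.0263, 0.182]
orientation: [-42.8, 89.7, 17.3]
force: [0.2, -0.7, -1.0]
opening: 0.055
```

```bash
python3 look.py w11; python3 plan.py .5722 .1931 .18 111.7
python3 - <<'E'
import cv2
im=cv2.imread("pics/w11.png")[240:395,240:400]
cv2.imwrite("pics/w11c.png",cv2.resize(im,None,fx=3.75,fy=3.75,interpolation=cv2.INTER_CUBIC))
E
```

```text
t 14.22 p [ 0.458  -0.0265  0.1803] jaw0 60.0 j [  21.4    3.4  -31.6   -0.   -54.8 -141.4] open 0.0551 F [ 0.3  1.7 -0.3]
d(before turn) [  0.9  10.9 247.2] turn units [-10.34   0.02   0.03] d(if turned first) [   0.3 -187.3  161.8]
```

View pics/w11c.png

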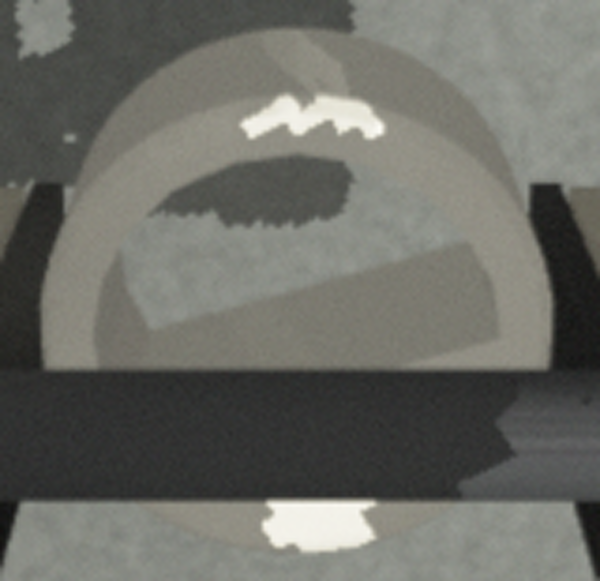

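Run:
```python
from m import *
s=pickle.load(open("w11.pkl","rb"))
q=lambda A,z:cast(s,np.array(A)/3.75+240-.37,z)[:,:2]
P=q([[150,328],[465,242]],.1515);d=P[1]-P[0];n=np.array([-d[1],d[0]])/np.linalg.norm(d);n*=np.sign(n[0])
print("ang",np.degrees(np.arctan2(n[1],n[0])),np.linalg.norm(d),"centre",P.mean(0)-.006*n)
E4=q([[42,310],[553,310],[297,95],[297,552]],.1755);print((E4[2]+E4[3])/2)
```

```text
ang -13.174662245953785 0.041453021847605166 centre [ 0.45993841 -0.02752267]
[ 0.45930346 -0.02661242]
```

send_rows([
  {"dx": 0,"dy": 0,"dz": 0,"ax": -0.8,"ay": 0,"az": 0,"fingers": 0},
  {"dx": 0,"dy": 0,"dz": 0,"ax": -1.5,"ay": 0,"az": 0,"fingers": 0},
  {"dx": 0,"dy": 0,"dz": 0,"ax": -1.6,"ay": 0,"az": 0,"fingers": 0},
  {"dx": 0,"dy": 0,"dz": 0,"ax": -1.6,"ay": 0,"az": 0,"fingers": 0},
  {"dx": 0,"dy": 0,"dz": 0,"ax": -1.6,"ay": 0,"az": 0,"fingers": 0},
  {"dx": 0,"dy": 0,"dz": 0,"ax": -1.6,"ay": 0,"az": 0,"fingers": 0},
  {"dx": 0,"dy": 0,"dz": 0,"ax": -1.1,"ay": 0,"az": 0,"fingers": 0},
  {"dx": 0,"dy": 0,"dz": 0,"ax": -0.54,"ay": 0,"az": 0,"fingers": 0},
  {"dx": 0,"dy": 0,"dz": 0,"ax": 0,"ay": 0,"az": 0,"fingers": 0},
])

```text
clock: 15.35
tool_pos: [0.457, -0.0268, 0.1781]
orientation: [82.2, 89.9, -166.2]
force: [-0.1, -0.4, -1.0]
opening: 0.0554
```

```bash
python3 plan.py .5722 .1931 .18 111.7
```

```text
t 15.35 p [ 0.457  -0.0268  0.1781] jaw0 111.7 j [ 21.4   3.6 -31.7  -0.  -54.8 -89.7] open 0.0554 F [-0.1 -0.4 -1. ]
d(before turn) [  -2.2 -188.2  161.9] turn units [-0.01  0.   -0.02] d(if turned first) [  -1.9 -188.3  161.7]
```

send_rows([
  {"dx": 0,"dy": -14,"dz": 12,"ax": 0,"ay": 0,"az": 0,"fingers": 0},
  {"dx": 0,"dy": -32,"dz": 27.5,"ax": 0,"ay": 0,"az": 0,"fingers": 0},
  {"dx": 0,"dy": -34,"dz": 29,"ax": 0,"ay": 0,"az": 0,"fingers": 0},
  {"dx": 0,"dy": -34,"dz": 29,"ax": 0,"ay": 0,"az": 0,"fingers": 0},
  {"dx": 0,"dy": -34,"dz": 29,"ax": 0,"ay": 0,"az": 0,"fingers": 0},
  {"dx": 0,"dy": -26,"dz": 22,"ax": 0,"ay": 0,"az": 0,"fingers": 0},
  {"dx": 0,"dy": -13,"dz": 12,"ax": 0,"ay": 0,"az": 0,"fingers": 0},
  {"dx": 0,"dy": 0,"dz": 0,"ax": 0,"ay": 0,"az": 0,"fingers": 0},
  {"dx": 0,"dy": 0,"dz": 0,"ax": 0,"ay": 0,"az": 0,"fingers": 0},
])

```text
clock: 16.48
tool_pos: [0.5716, 0.1911, 0.1788]
orientation: [96.8, 89.9, -151.6]
force: [-0.1, 0.0, -0.3]
opening: 0.055
```

```bash
python3 look.py w12; python3 plan.py .5722 .1931 .127 111.7;python3 - <<'E'
from m import *
s=pickle.load(open("w12.pkl","rb"))
for nm,f in (("w",lambda H,S,V:(V>125)&(S<60)),("y",lambda H,S,V:(abs(H-24)<8)&(S>120)&(V>120))):
    for p,A in blobs(s["image"],(200,130,460,285),f,30,250): print(nm,p,A,cast(s,p,.012)[0,:2])
E
```

```text
t 16.52 p [0.5717 0.1909 0.179 ] jaw0 111.7 j [  37.    17.   -14.4   -0.   -58.6 -105.4] open 0.0553 F [ 0.4  0.1 -0.5]
d(before turn) [52.  -1.3  1.8] turn units [-0.01 -0.   -0.01] d(if turned first) [52.  -1.3  1.8]
w [257.67567568 149.59459459] 37 [0.53197819 0.12539399]
w [256.70949721 172.27932961] 179 [0.54839668 0.13026755]
w [302.96666667 175.15555556] 90 [0.53726148 0.16423158]
w [374.9765625 213.1796875] 128 [0.54414732 0.22831145]
w [267.36206897 245.5       ] 116 [0.60130268 0.15766056]
```

View pics/w12.png

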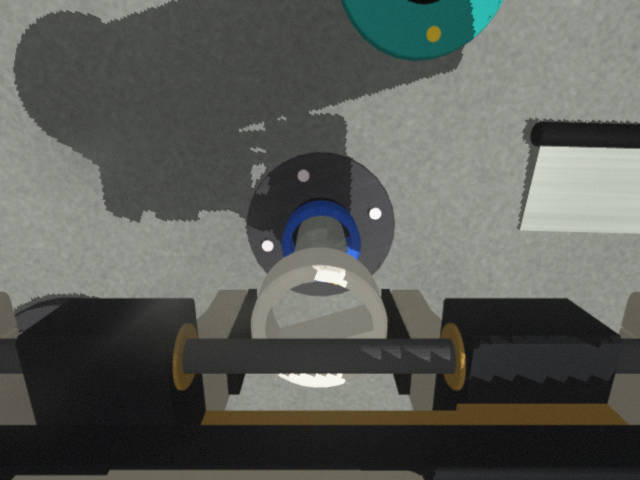

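send_rows([
  {"dx": 20,"dy": -1.3,"dz": 1.7,"ax": 0,"ay": 0,"az": 0,"fingers": 0},
  {"dx": 25,"dy": 0,"dz": 0,"ax": 0,"ay": 0,"az": 0,"fingers": 0},
  {"dx": 10,"dy": 0,"dz": 0,"ax": 0,"ay": 0,"az": 0,"fingers": 0},
  {"dx": 6,"dy": 0,"dz": 0,"ax": 0,"ay": 0,"az": 0,"fingers": 0},
  {"dx": 6,"dy": 0,"dz": 0,"ax": 0,"ay": 0,"az": 0,"fingers": 0},
  {"dx": 6,"dy": 0,"dz": 0,"ax": 0,"ay": 0,"az": 0,"fingers": 0},
  {"dx": 0,"dy": 0,"dz": 0,"ax": 0,"ay": 0,"az": 0,"fingers": 0},
])

```text
clock: 17.4
tool_pos: [0.5726, 0.1936, 0.1058]
orientation: [97.4, 90.0, -150.9]
force: [-0.2, -0.3, 0.1]
opening: 0.0552
```

```bash
python3 look.py w13; python3 plan.py .5724 .1931 .086 111.7
```

```text
t 17.45 p [0.5728 0.1937 0.1061] jaw0 111.7 j [  37.2   21.4  -18.9    0.   -49.7 -105.5] open 0.0553 F [-0.  -0.6 -1.5]
d(before turn) [20.1  0.6 -0.4] turn units [ 0. -0. -0.] d(if turned first) [20.1  0.6 -0.4]
```

View pics/w13.png

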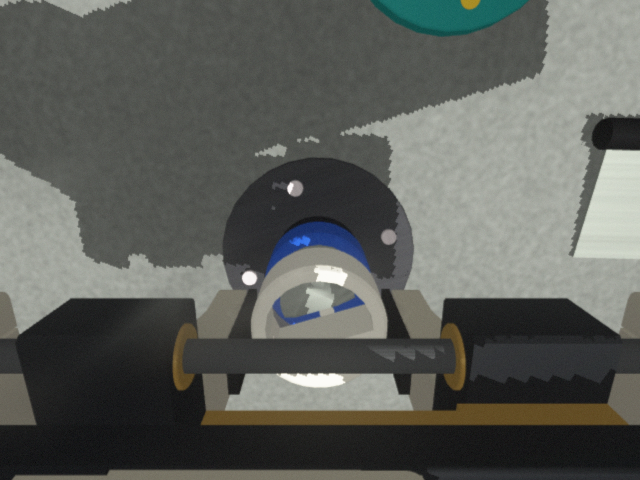

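The shaft tip is in the white bore at about (315,298), the flats are parallel and there is no contact. I'll lower the ring and release it.

send_rows([
  {"dx": 5,"dy": 0.3,"dz": 0,"ax": 0,"ay": 0,"az": 0,"fingers": 0},
  {"dx": 6,"dy": 0,"dz": 0,"ax": 0,"ay": 0,"az": 0,"fingers": 0},
  {"dx": 5,"dy": 0,"dz": 0,"ax": 0,"ay": 0,"az": 0,"fingers": 0},
  {"dx": 3,"dy": 0,"dz": 0,"ax": 0,"ay": 0,"az": 0,"fingers": 0},
  {"dx": 0,"dy": 0,"dz": 0,"ax": 0,"ay": 0,"az": 0,"fingers": 0},
  {"dx": 0,"dy": 0,"dz": 0,"ax": 0,"ay": 0,"az": 0,"fingers": 0},
])

```text
clock: 18.2
tool_pos: [0.5726, 0.1936, 0.0872]
orientation: [-90.0, 90.0, 21.7]
force: [0.2, -0.3, -1.0]
opening: 0.0552
```

send_rows([
  {"dx": 1.5,"dy": 0,"dz": 0,"ax": 0,"ay": 0,"az": 0,"fingers": 0},
  {"dx": 0,"dy": 0,"dz": 0,"ax": 0,"ay": 0,"az": 0,"fingers": 1},
  {"dx": 0,"dy": 0,"dz": 0,"ax": 0,"ay": 0,"az": 0,"fingers": 1},
  {"dx": 0,"dy": 0,"dz": 0,"ax": 0,"ay": 0,"az": 0,"fingers": 1},
  {"dx": 0,"dy": 0,"dz": 0,"ax": 0,"ay": 0,"az": 0,"fingers": 1},
  {"dx": 0,"dy": 0,"dz": 0,"ax": 0,"ay": 0,"az": 0,"fingers": 1},
])

```text
clock: 18.95
tool_pos: [0.5725, 0.1936, 0.0856]
orientation: [-80.2, 90.0, 31.5]
force: [0.4, 0.1, -1.3]
opening: 0.0872
```

send_rows([
  {"dx": -10,"dy": 0,"dz": 0,"ax": 0,"ay": 0,"az": 0,"fingers": 1},
  {"dx": -25,"dy": 0,"dz": 0,"ax": 0,"ay": 0,"az": 0,"fingers": 1},
  {"dx": -40,"dy": 0,"dz": 0,"ax": 0,"ay": 0,"az": 0,"fingers": 1},
  {"dx": -40,"dy": 0,"dz": 0,"ax": 0,"ay": 0,"az": 0,"fingers": 1},
  {"dx": -25,"dy": 0,"dz": 0,"ax": 0,"ay": 0,"az": 0,"fingers": 1},
  {"dx": 0,"dy": 0,"dz": 0,"ax": 0,"ay": 0,"az": 0,"fingers": 1},
])

```text
clock: 19.7
tool_pos: [0.5735, 0.1941, 0.2289]
orientation: [-81.0, 89.7, 30.7]
force: [-0.3, -0.3, 0.4]
opening: 0.0878
```

```bash
python3 look.py w14; python3 plan.py .5724 .1931 .086 111.7
python3 - <<'E'
from plant import ctrl
import cv2
from m import *
s=ctrl.snapshot("scene");a=cv2.resize(s["image"][170:330,380:540],None,fx=3.7,fy=3.7,interpolation=cv2.INTER_CUBIC)
cv2.imwrite("pics/s14.png",a)
print((proj(s,[[.5724,.1931,z] for z in (.03,.054,.078,.088)])-[380,170])*3.7)
E
```

```text
t 19.75 p [0.5728 0.1938 0.2271] jaw0 111.7 j [  37.2   14.9  -10.7   -0.   -64.3 -105.5] open 0.0874 F [-0.3 -0.3 -0.5]
d(before turn) [141.1   1.   -0.6] turn units [-0.    0.01  0.03] d(if turned first) [141.1   0.6  -0.5]
[[241.56546261 354.1596766 ]
 [250.10707406 312.05599336]
 [259.01398478 268.15166104]
 [262.83863317 249.29903757]]
```

View pics/s14.png

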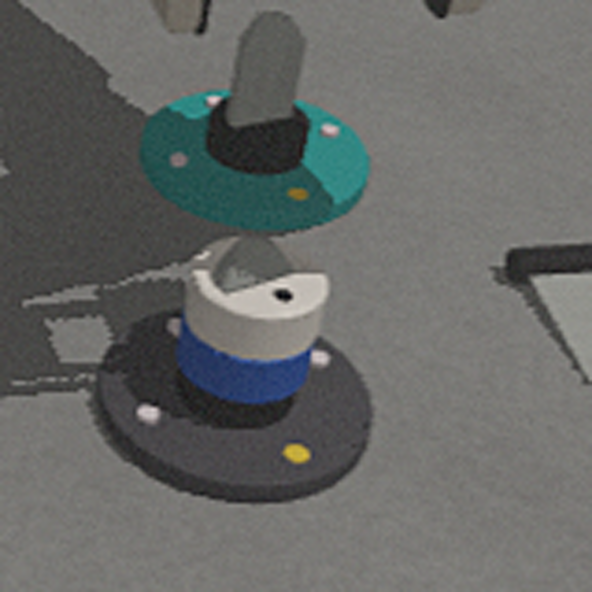

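View pics/w14.png

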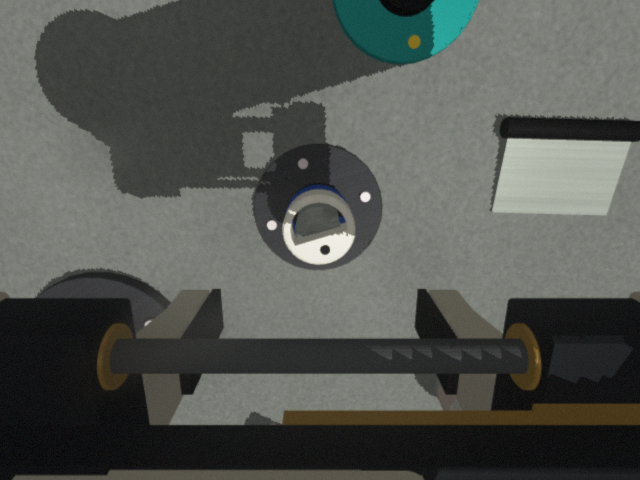

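White sits level and flush on blue, with no gap visible. Its dot is on the yellow-dot side, the shaft tip shows through the bore, and the gripper is open and clear. I'll hand the job in.

```bash
python3 -c "
from plant import ctrl
print(ctrl.close_job())"
```

```text
the job is handed in; nothing more can be done
None
```

The larger blue spacer is home on the shoulder of the smaller black-footed D-shaft. The white spacer sits on top of it, and both are released. The job was handed in at about 20 s of the 54 s allowed.

- **Fit:** I turned both spacers to the shaft flat's direction, measured at about 38.5°. The gripper was open and about 140 mm above the release height at the end. The forces I read during both placings stayed within about 2 N.
- **Last checks:** The scene and wrist pictures show both rings level with no visible gap. The white ring's black dot is on the yellow-dot side and the shaft tip shows through its bore. I saw the blue ring seated before the white one went on, and it still looked level afterwards.
- **Untouched parts:** I did not grip or go down onto the green spacer, the small blue ring or the other two shafts. I did not check them one by one in the last pictures.
- **Problems:** My first move call was refused for missing fields and moved nothing. No check failed or disagreed.

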